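# Start and close the screw cap of the cedar-ball jar

## Task

The steel cap has been left sitting loose and high on the square glass jar. Without lifting it off, turn it backwards (counter-clockwise from above) by its bar grip until it drops down level into the start of the thread, then turn it forwards (clockwise) until it is fully home and the pointer on its rim stands over the mark on the jar's neck band. Let go, and leave everything else on the shelf and sill where it is.

Things in the scene. Friction and masses are not known exactly. Their poses are not given: they have to be found in the camera images.
- cap_grip (a point): centre of the upright teak bar grip (66 long, 14 wide, 25 high) across the top of the loose round steel cap (79 across, 24 high, about 150 g). Bar top 12.5 above this point; the disc's flat top, over which fingertips may come down, 12.5 below. x along the bar towards the pointer, y across it, z up the screw axis. Height over jar_mouth: 28 at the start, 20 after the drop, 17.5 when home.
- cap_lugs (a point): centre of the lower edge of the cap's skirt, 36.5 below cap_grip, axes as cap_grip. Inside the skirt sit three lugs, 120 degrees apart. At the start they lie on top of the neck's ribs, the pointer 17 to 49 degrees counter-clockwise of the mark. Turned clockwise now they only meet the stops: the pointer may reach the mark, but the cap stays high, not started.
- cap_pointer (a point): outer end of the pointer, a steel tab 7 wide standing out 8.5 from the cap's skirt, in line with the bar, 46 from the cap's axis, 22.5 below cap_grip. With the pointer 74 to 87 degrees counter-clockwise of the mark the lugs find the gaps: the cap drops 8 by its own weight unless held up (fingers standing loosely along both sides of the bar let it fall), and stops bar turning back past 87.
- jar_mark (a point): the closed mark: a steel nub 6 wide on the steel band round the jar's neck, on the jar's side away from the robot. The point is on its top, 46 from the neck's axis; the nub reaches out to 53, farther than the pointer, so both show from above.
- jar_ribs (a point): on the neck's axis, at the flat top of its three glass ribs, 8.5 below jar_mouth. After the drop, turning clockwise takes the lugs under the ribs, whose sloping undersides draw the cap down 2.5 more; it needs up to about 0.4 N m. Each rib ends in a stop, met with the pointer over the mark. Friction then holds the cap.
- jar_mouth (a point): centre of the mouth of the glass neck (60 across), 122 above the shelf; z up the neck's axis, x towards the mark. A springy white seal ring 3.5 high lies on it, under the cap. The jar (84 x 84, square, cedar balls inside) sits in a fitted teak socket (104 x 104 x 24 high) fastened to the shelf: it cannot move or turn.
- shelf: teak slatted shelf 300 deep (x), 560 wide (y) and 50 high, fixed on the sill; origin at the centre of its underside.
- hourglass: bystander: wooden sauna hourglass, 74 across and 120 high, loose; origin at the centre of its underside.
- box: bystander: bamboo box with a hinged top, 130 x 130 and 90 high, shut, fixed on the shelf; origin at the centre of its underside.
- massager: bystander: silicone scalp massager, 72 across, 62 high, loose; origin at the centre of its underside.
- scraper: bystander: U-shaped steel tongue scraper lying flat, 130 long, 5 high, loose; origin at the middle of its underside.
- soapdish: bystander: teak soap dish 90 x 130 x 31 with a bar of soap in it, loose on the sill; origin at the centre of its underside.
- pumice: bystander: round pumice stone 76 across, 34 high, loose on the sill; origin at the centre of its underside.
- shampoo: bystander: amber bottle 64 across, 170 high, loose on the sill; origin at the centre of its underside.
- brush: bystander: wooden bath brush about 260 long, loose on the sill; origin under the middle of its length.
- box_lid (a joint): bystander: hinged top of the bamboo box, 0 shut (as it starts), growing as it opens (rad).
Things that resemble listed ones, but are neither listed nor needed, are in the scene too. Leave any green look-alike of the part that bears cap_grip alone.

How it is judged:
By the outcome, as a careful person would: the job done as asked, in the order asked, and still so for the second after the job is handed in, with the robot touching nothing.
It also fails if it takes over 51 s, if anything falls off the work surface, if the arm or the gripper's body presses on something with over 40 N, if the wrist force passes 120 N, or if a joint passes its speed limit or range.

## Robot

A 6-joint arm with a two-finger parallel gripper is mounted at the origin on the work surface. World frame = base frame: x ahead of the robot, y to its left, z up, the work surface at z = 0. Lengths are in m, angles in degrees, forces in N, time in s.
With the tool pointing down it reaches from about 0.4 to 0.825 m from the base axis. Payload 7 kg.
Tool frame: the origin (TCP) lies midway between the tips of the shut fingers; the grasp point (between the pads) lies 19 mm behind it; z points along the fingers, y is the direction in which the jaws open and shut (so a half turn about z gives the same grasp; the last joint's range is limited). The gripper opens to 88 mm and grips with 3 to 60 N. Pads are 19 mm wide; open, the fingers measure 130 mm over their backs; the gripper's body (78 mm by 193 mm) begins 47 mm behind the grasp point.
Start: joints at [93.856, 20.546, 0.682, 0, -70.136, -16.507], TCP at [0.148, 0.659, 0.194] pointing down, gripper open.
Joint ranges: [-176.03, 176.03], [-82.01, 121.73], [-58.28, 71.71], [-173.87, 95.51], [-174.79, -0.11], [-173.66, 173.66]. Speed limits (degrees/s): [136.94, 136.94, 172.46, 180, 180, 180].

## Interface

Orientations are given as a 3x3 rotation matrix whose columns are the frame's x, y, z axes.
In Python, from rig import robot gives the robot as it stands. Calls block until the motion is done:
- robot.goto(position, orientation): joint-space move of the TCP to a pose.
- robot.servo_line(position, ori=None, speed=0.15): straight line of the TCP; ori=None keeps the orientation; speed is the mean speed in m/s.
- robot.movej(angles): joint-space move.
- robot.move_gripper(opening): opening from 0.0 (shut) to 1.0 (fully open); the grip force is fixed at half the most; returns when the fingers have stopped.
- robot.dwell(seconds).
- robot.ik(position, orientation): joint angles nearest the present ones, or None.
- robot.grab_frame(name): name is "scene" or "top" or "wrist"; returns (picture, depth): 384x512x3 uint8, red, green, blue; 384x512 float32, m along the optical axis (not along the pixel's ray), 0 where there is no reading.
- robot.camera_info(name): a dict with "vfov" (degrees; the focal length in pixels is half the picture's height over the tangent of half this angle, whatever the lens; pixels are square), "cx", "cy" (the principal point, pixels), "k1" (the pictures are not rectified: a ray, as slopes to the right and down, at radius r is drawn at 1 + k1 r^2 times it, then the intrinsics apply), "view" (4x4, takes a point from world to camera coordinates); the wrist camera has in their place "T_tool_cam" (4x4, takes a point from camera to tool coordinates, whose origin is the TCP and whose axes are the flange's). Camera axes: x right, y down, z forward; pixel columns grow to the right and rows downward; lengths in m; the calibration is good to about 2 mm. A picture is of the moment at which its call begins: read the wrist's pose just before it. camera_info takes no time and is no camera call.
A pose or a line that the arm cannot do raises robot.Unreachable and nothing moves.
- robot.job_done(): hands the job in, once; it reports no verdict.
Readings, each from a call of its own:
- robot.read_t(): time.
- robot.read_qpos(): joint angles.
- robot.read_qvel(): joint speeds.
- robot.read_effort(): joint torques, N m.
- robot.read_position(): TCP position.
- robot.read_tcp_rot(): TCP orientation.
- robot.read_force(): force on the tool from outside, world axes, zero at the start.
- robot.read_ft_torque(): the same for the moment, N m.
- robot.read_grip_width(): opening from 0.0 (shut) to 1.0 (fully open).
Only numpy, scipy, OpenCV 4.12 (cv2) and the standard library are available. Lean on these libraries where they do the work, as an engineer would, in place of code of your own. Each camera call takes 0.05 s, during which the arm holds its last target.

## Working session

There is one attempt and no reset: what is moved stays moved. The work goes in short steps, each a Python script; the robot and the scene stay as the last script left them, time stands still between calls to the robot, and variables do not carry over. Pictures are saved under pics/ and viewed, and the job is handed in when it is done.

```bash
ls; mkdir -p pics; python3 - <<'E'
from rig import robot
import cv2,numpy as np
for n in ["scene","top","wrist"]:
    p,d=robot.grab_frame(n)
    cv2.imwrite(f"pics/{n}0.png",p[:,:,::-1]); np.savez(f"pics/{n}0.npz",p=p,d=d)
    print(n,robot.camera_info(n))
print(robot.read_t(),robot.read_position(),robot.read_tcp_rot())
E
```

```text
pics
scene {'vfov': 49.903218264471086, 'cx': 259.29288533175423, 'cy': 185.4787651997202, 'k1': -0.08189503306897378, 'view': array([[-0.73371012,  0.67922473, -0.01797856,  0.40802177],
       [ 0.40951554,  0.42094185, -0.80938556, -0.11342286],
       [-0.54218676, -0.60121687, -0.58700238,  1.84612921],
       [ 0.        ,  0.        ,  0.        ,  1.        ]])}
top {'vfov': 52.76172702711736, 'cx': 254.6822539295509, 'cy': 192.55662961169085, 'k1': -0.06254470674453264, 'view': array([[-0.02007918, -0.99965064,  0.01718794, -0.01765525],
       [-0.98188433,  0.01647673, -0.18876356,  0.5826838 ],
       [ 0.18841441, -0.02066679, -0.98187214,  1.19235631],
       [ 0.        ,  0.        ,  0.        ,  1.        ]])}
wrist {'vfov': 66.50362187535305, 'cx': 255.33242336197998, 'cy': 194.51768597104498, 'k1': -0.0296146461786703, 'T_tool_cam': array([[-9.38669548e-04, -9.65774172e-01, -2.59382668e-01,
         7.03199602e-02],
       [ 9.99999537e-01, -8.51990792e-04, -4.46592726e-04,
        -4.25821631e-04],
       [ 2.10316076e-04, -2.59382967e-01,  9.65774525e-01,
        -1.91168762e-01],
       [ 0.00000000e+00,  0.00000000e+00,  0.00000000e+00,
         1.00000000e+00]])}
0.15 [0.1477637  0.65820685 0.19285117] [[ 9.75701753e-01 -2.19102864e-01 -1.57955139e-04]
 [-2.19102888e-01 -9.75700958e-01 -1.25111419e-03]
 [ 1.20005723e-04  1.25532274e-03 -9.99999205e-01]]
```

View pics/scene0.png

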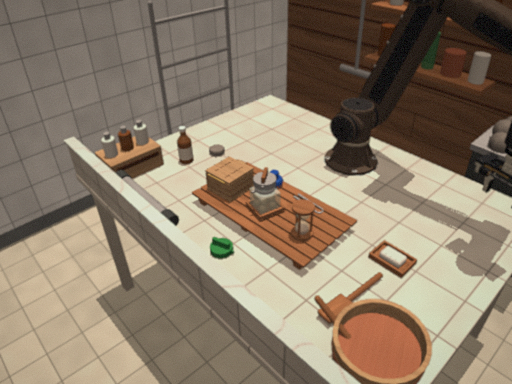

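View pics/top0.png

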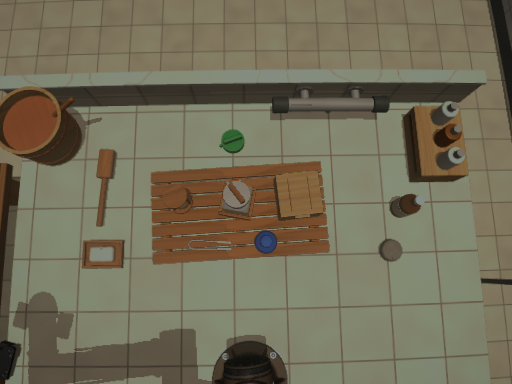

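View pics/wrist0.png

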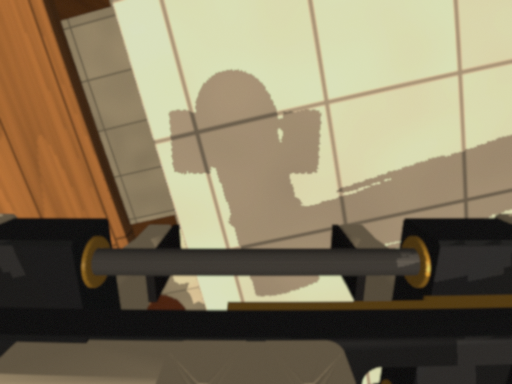

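The scene and top views show the steel cap with its teak bar on the square jar: top (237,195), scene (265,182). The green cap at top (233,141) / scene (221,246) is the look-alike and stays untouched. I'll enlarge the target.

```bash
cat > h.py <<'E'
import numpy as np,cv2
from rig import robot
def K(ci):
    f=192/np.tan(np.radians(ci['vfov']/2)); return np.array([[f,0,ci['cx']],[0,f,ci['cy']],[0,0,1.]])
def pose(name,pos=None,rot=None):
    ci=robot.camera_info(name)
    if name=='wrist':
        T=np.eye(4);T[:3,:3]=rot;T[:3,3]=pos;M=T@ci['T_tool_cam']
    else: M=np.linalg.inv(ci['view'])
    return ci,M
def ray(ci,M,uv):
    p=cv2.undistortPoints(np.array(uv,float).reshape(-1,1,2),K(ci),np.array([ci['k1'],0,0,0.])).reshape(-1,2)
    return M[:3,3],np.c_[p,np.ones(len(p))]@M[:3,:3].T
def onz(ci,M,uv,z):
    o,d=ray(ci,M,uv); return o+d*((z-o[2])/d[:,2])[:,None]
def proj(ci,M,P):
    V=np.linalg.inv(M);r,_=cv2.Rodrigues(V[:3,:3])
    return cv2.projectPoints(np.array(P,float).reshape(-1,1,3),r,V[:3,3],K(ci),np.array([ci['k1'],0,0,0.]))[0].reshape(-1,2)
E
python3 - <<'E'
from h import *
for n,(u,v,w,h) in dict(top=(195,155,90,70),scene=(220,155,90,70)).items():
    p=cv2.imread(f"pics/{n}0.png")[v:v+h,u:u+w]
    cv2.imwrite(f"pics/{n}0c.png",cv2.resize(p,None,fx=8,fy=8,interpolation=cv2.INTER_CUBIC))
ci,M=pose('top')
# shelf top z=.05; cap grip z = .05+.122+.028=.200
print(onz(ci,M,[[237,185],[237,195]],.2),onz(ci,M,[[237,195]],.1875))
d=np.load('pics/top0.npz')['d']; o,r=ray(ci,M,[[240,200],[232,200],[165,225]]); 
for (u,v),rr in zip([[240,200],[232,200],[165,225]],r): print(o+rr*d[v,u])
E
```

```text
[[0.57735565 0.02464612 0.2       ]
 [0.54833988 0.0249777  0.2       ]] [[0.55066662 0.02529667 0.1875    ]]
[0.53112085 0.01637623 0.21548507]
[0.53602258 0.03970697 0.18935123]
[0.48276347 0.25916913 0.05104741]
```

View pics/top0c.png

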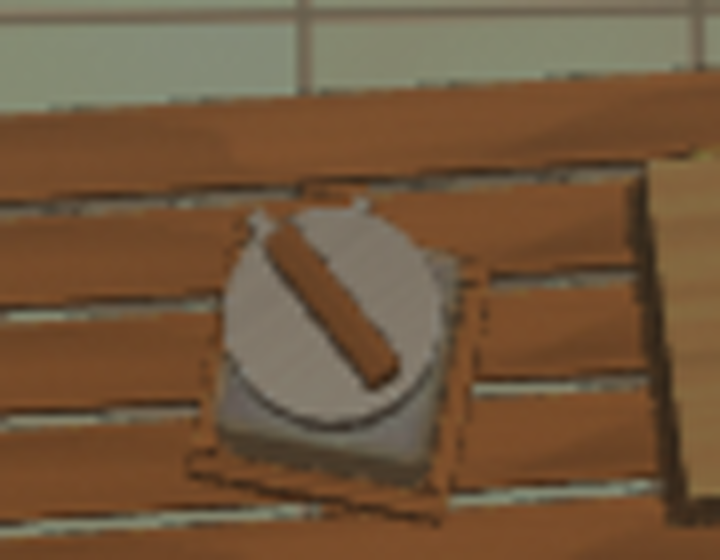

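View pics/scene0c.png

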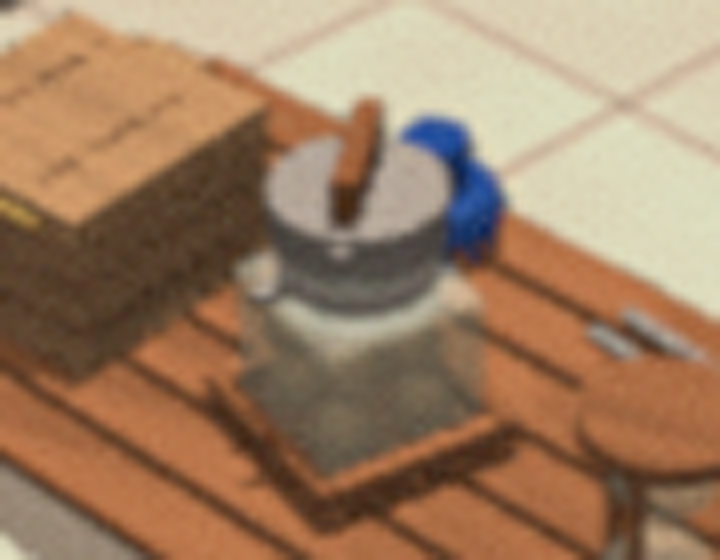

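Top crop: pointer at px (227.7,182.7), mark nub at (240.2,180.5), bar between them and disc centre at about (236.6,194.7). That fits a pointer about 45° CCW of the mark, with the mark on the far side. Next is a close wrist look.

```bash
cat >> h.py <<'E'
def R(yaw):  # tool z down, tool x at yaw
    c,s=np.cos(np.radians(yaw)),np.sin(np.radians(yaw))
    return np.array([[c,s,0],[s,-c,0],[0,0,-1.]])
E
python3 - <<'E'
from h import *
C=np.array([.551,.025,.19])
yaw=180
best=None
for z in (.27,.29,.31,.33):
  for s in (0.02,.03,.04,.06,.08,.1):
    P=np.array([C[0]+s,C[1],z]); ci,M=pose('wrist',P,R(yaw)); 
    print(z,s,proj(ci,M,[C,C+[.05,0,-.02],C-[.05,0,0]]).round(0).tolist())
for y in (180,-145,-113,165): print(y,robot.ik([.551,.025,.20],R(y)))
print(robot.ik([.61,.025,.31],R(180)))
E
```

```text
0.27 0.02 [[256.0, 171.0], [256.0, 215.0], [256.0, 116.0]]
0.27 0.03 [[256.0, 161.0], [256.0, 206.0], [256.0, 105.0]]
0.27 0.04 [[256.0, 150.0], [256.0, 197.0], [256.0, 93.0]]
0.27 0.06 [[256.0, 128.0], [256.0, 177.0], [256.0, 69.0]]
0.27 0.08 [[256.0, 105.0], [256.0, 158.0], [256.0, 44.0]]
0.27 0.1 [[256.0, 81.0], [256.0, 137.0], [256.0, 18.0]]
0.29 0.02 [[256.0, 168.0], [256.0, 209.0], [256.0, 116.0]]
0.29 0.03 [[256.0, 158.0], [256.0, 200.0], [256.0, 106.0]]
0.29 0.04 [[256.0, 148.0], [256.0, 192.0], [256.0, 95.0]]
0.29 0.06 [[256.0, 127.0], [256.0, 174.0], [256.0, 72.0]]
0.29 0.08 [[256.0, 106.0], [256.0, 155.0], [256.0, 49.0]]
0.29 0.1 [[256.0, 83.0], [256.0, 136.0], [256.0, 25.0]]
0.31 0.02 [[256.0, 165.0], [256.0, 204.0], [256.0, 116.0]]
0.31 0.03 [[256.0, 155.0], [256.0, 196.0], [256.0, 106.0]]
0.31 0.04 [[256.0, 146.0], [256.0, 187.0], [256.0, 96.0]]
0.31 0.06 [[256.0, 126.0], [256.0, 170.0], [256.0, 75.0]]
0.31 0.08 [[256.0, 106.0], [256.0, 153.0], [256.0, 53.0]]
0.31 0.1 [[256.0, 86.0], [256.0, 135.0], [256.0, 31.0]]
0.33 0.02 [[256.0, 162.0], [256.0, 199.0], [256.0, 116.0]]
0.33 0.03 [[256.0, 153.0], [256.0, 191.0], [256.0, 107.0]]
0.33 0.04 [[256.0, 144.0], [256.0, 184.0], [256.0, 97.0]]
0.33 0.06 [[256.0, 126.0], [256.0, 167.0], [256.0, 78.0]]
0.33 0.08 [[256.0, 107.0], [256.0, 151.0], [256.0, 57.0]]
0.33 0.1 [[256.0, 87.0], [256.0, 134.0], [256.0, 37.0]]
180 [  22.94678488    8.69564441  -14.47912871    0.          -66.82522688
 -112.94678488]
-145 [ 22.94678488   8.69564441 -14.47912871   0.         -66.82522688
 -77.94678488]
-113 [ 22.94678488   8.69564441 -14.47912871   0.         -66.82522688
 -45.94678488]
165 [  22.94678488    8.69564441  -14.47912871    0.          -66.82522688
 -127.94678488]
[  20.65713625   11.59153812    3.27083033    0.          -81.67929221
 -110.65713625]
```

```bash
python3 - <<'E'
from h import *
robot.goto([.60,.025,.30],R(180))
robot.dwell(.2)
pos,rot=robot.read_position(),robot.read_tcp_rot()
p,d=robot.grab_frame('wrist')
cv2.imwrite("pics/w1.png",p[:,:,::-1]); np.savez("pics/w1.npz",p=p,d=d,pos=pos,rot=rot)
cv2.imwrite("pics/w1c.png",cv2.resize(p[30:230,155:365,::-1],None,fx=3,fy=3,interpolation=cv2.INTER_CUBIC))
print(robot.read_t(),pos,robot.read_force(),robot.read_ft_torque())
E
```

```text
3.1667 [0.59999308 0.02548267 0.2999007 ] [-0.23059059 -0.49491077 -0.36738314] [ 0.04838384 -0.17325159 -0.03262004]
```

View pics/w1c.png

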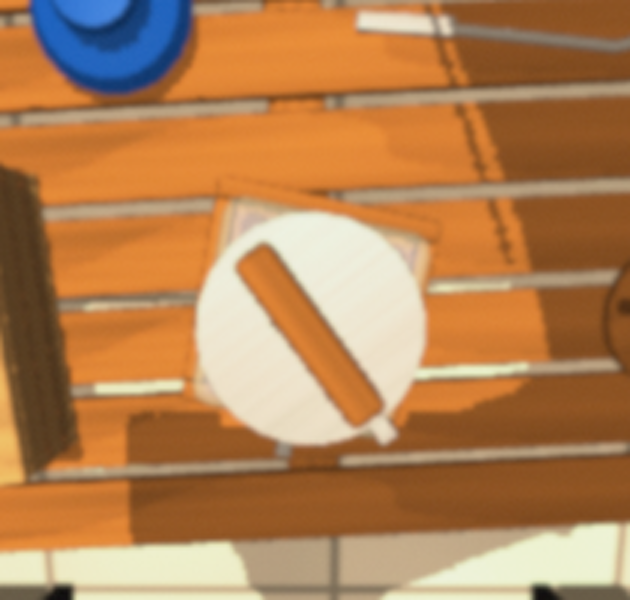

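The wrist crop shows the pale disc at about (311,328), the bar from (252,255) to (368,412), the pointer tab at (385,431) and the mark nub at (284,449). Next I'll measure these.

```bash
cat > m.py <<'E'
from h import *
def meas(f,z,C0=(.551,.025),dbg=None):   # z = height of cap_grip
    D=np.load(f);p=D['p'];ci,M=pose('wrist',D['pos'],D['rot'])
    W=dict()
    hsv=cv2.cvtColor(p,cv2.COLOR_RGB2HSV)
    # rectify planes by ray casting: sample world grid at a given height
    def warp(zz,n=600,s=.0002):
        g=(np.arange(n)-n/2)*s
        X,Y=np.meshgrid(C0[0]-g, C0[1]-g,indexing='ij')  # row down = -x, col right = -y
        uv=proj(ci,M,np.c_[X.ravel(),Y.ravel(),np.full(X.size,zz)]).astype(np.float32).reshape(n,n,2)
        return cv2.remap(p,uv[...,0],uv[...,1],cv2.INTER_CUBIC)
    def world(c): return np.array([C0[0]-(c[1]-300)*.0002,C0[1]-(c[0]-300)*.0002])
    # disc top
    def blobs(im,white):
        h=cv2.cvtColor(im,cv2.COLOR_RGB2HSV)
        m=((h[...,1]<75)&(h[...,2]>120)) if white else ((h[...,1]>110)&(h[...,2]>60))
        return m.astype(np.uint8)*255
    im=warp(z-.0125); m=blobs(im,True)
    m=cv2.morphologyEx(m,cv2.MORPH_CLOSE,np.ones((5,5)))
    m=cv2.morphologyEx(m,cv2.MORPH_OPEN,cv2.getStructuringElement(cv2.MORPH_ELLIPSE,(61,61)))
    cs=cv2.findContours(m,cv2.RETR_EXTERNAL,cv2.CHAIN_APPROX_NONE)[0]; c=max(cs,key=cv2.contourArea)
    h=cv2.convexHull(c); (dc,dr)=cv2.minEnclosingCircle(h); e=cv2.fitEllipse(h)
    print('disc',world(e[0]),'axes mm',np.array(e[1])*.2, 'circle',world(dc),dr*.4)
    im2=warp(z+.0125); m2=blobs(im2,False)
    dm=np.zeros_like(m2);cv2.circle(dm,(int(e[0][0]),int(e[0][1])),195,255,-1)
    cs=cv2.findContours(m2&dm,cv2.RETR_EXTERNAL,cv2.CHAIN_APPROX_NONE)[0];c2=max(cs,key=cv2.contourArea)
    r=cv2.minAreaRect(c2); b=np.array([world(q) for q in cv2.boxPoints(r)])
    e1,e2=b[1]-b[0],b[2]-b[1]; L=e1 if np.linalg.norm(e1)>np.linalg.norm(e2) else e2
    if L[0]<0: L=-L
    print('bar',world(r[0]),'size mm',np.array(r[1])*.2,'ang',np.degrees(np.arctan2(L[1],L[0])))
    out=[im,im2,warp(z-.0225)]
    if dbg: cv2.imwrite(dbg,cv2.resize(np.hstack(out)[:,:,::-1],(798,266)))
    return ci,M
E
python3 - <<'E'
from m import *
ci,M=meas('pics/w1.npz',.2,dbg='pics/w1d.png')
q=lambda x,y:[(x+.5)/3-.5+155,(y+.5)/3-.5+30]
c=np.array([.551,.025])
P=onz(ci,M,[q(386,432)],.1775)[0]; N=onz(ci,M,[q(284,449)],.165)[0]
print(P,N)
E
```

```text
disc [0.5466316  0.03828804] axes mm [56.1024353  70.81677856] circle [0.5467 0.0379] 73.72005615234376
bar [0.55491736 0.02844232] size mm [64.15898438 13.23939362] ang 36.92053
[0.59180102 0.05622285 0.1775    ] [0.60077368 0.01892472 0.165     ]
```

View pics/w1d.png

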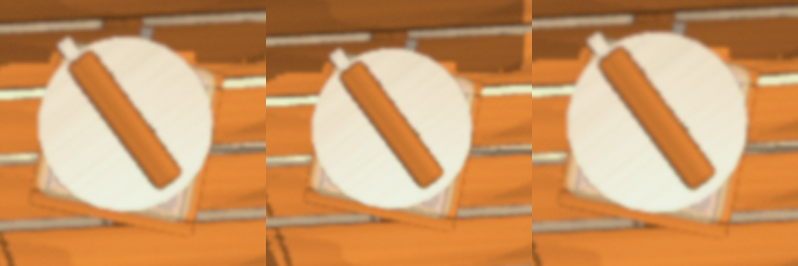

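```bash
python3 - <<'E'
s=open('m.py').read()
s=s.replace("m=cv2.morphologyEx(m,cv2.MORPH_OPEN,cv2.getStructuringElement(cv2.MORPH_ELLIPSE,(61,61)))",
"""m=cv2.morphologyEx(m,cv2.MORPH_OPEN,cv2.getStructuringElement(cv2.MORPH_ELLIPSE,(31,31)))
    big=[c for c in cv2.findContours(m,cv2.RETR_EXTERNAL,cv2.CHAIN_APPROX_NONE)[0] if cv2.contourArea(c)>15000]
    m[:]=0; cv2.fillPoly(m,[cv2.convexHull(np.vstack(big))],255)
    m=cv2.morphologyEx(m,cv2.MORPH_OPEN,cv2.getStructuringElement(cv2.MORPH_ELLIPSE,(201,201)))""")
open('m.py','w').write(s)
E
python3 - <<'E'
from m import *
meas('pics/w1.npz',.2)
# top camera: white disc
D=np.load('pics/top0.npz');ci,M=pose('top');p=D['p']
crop=p[155:225,195:285]; 
big=cv2.resize(crop,None,fx=8,fy=8,interpolation=cv2.INTER_CUBIC);h=cv2.cvtColor(big,cv2.COLOR_RGB2HSV)
b=((h[...,1]>110)&(h[...,2]>60)).astype(np.uint8)*255
dm=np.zeros_like(b);cv2.circle(dm,(333,316),100,255,-1)
c=max(cv2.findContours(b&dm,cv2.RETR_EXTERNAL,cv2.CHAIN_APPROX_NONE)[0],key=cv2.contourArea);r=cv2.minAreaRect(c)
f=lambda q:[(q[0]+.5)/8-.5+195,(q[1]+.5)/8-.5+155]
print(r,onz(ci,M,[f(r[0])],.2125),onz(ci,M,[f((332.5,316))],.1875))
E
```

```text
disc [0.55399128 0.02821268] axes mm [79.71065063 80.5793335 ] circle [0.55376571 0.02808004] 82.70744018554689
bar [0.55491736 0.02844232] size mm [64.15898438 13.23939362] ang 36.92053
((333.0638732910156, 306.42755126953125), (184.84317016601562, 41.248817443847656), 52.69605255126953) [[0.55214759 0.02684734 0.2125    ]] [[0.55344818 0.02777767 0.1875    ]]
```

Axis is about (0.554, 0.028), pointer at 36.9°, mark at −11.7°, so the pointer is 48.6° CCW. The radii come out at 46–47 mm, as they should. The drop target is 80.5° CCW, which is 68.8° in the world frame. Gripping now.

```bash
cat >> h.py <<'E'
C=np.array([.5543,.0282])
def st(tag=''):
    print(tag,'t%.2f'%robot.read_t(),'z%.4f'%robot.read_position()[2],'F',np.round(robot.read_force(),1),'M',np.round(robot.read_ft_torque(),2),'w%.3f'%robot.read_grip_width(),'j6 %.1f'%robot.read_qpos()[5])
E
python3 - <<'E'
from h import *
r=R(36.9+180)
robot.move_gripper(.45)
robot.goto([*C,.25],r); st('above')
robot.servo_line([*C,.191],speed=.08); st('down')
robot.move_gripper(0.0); st('grip')
print(robot.read_position()-[*C,0])
E
```

```text
above t4.76 z0.2507 F [ 0.9 -0.6  1. ] M [ 0.07 -0.12 -0.03] w0.445 j6 -76.4
down t5.64 z0.1915 F [0.3 0.4 0.5] M [ 0.12 -0.14 -0.04] w0.450 j6 -76.2
grip t6.47 z0.1910 F [0.5 0.5 0.8] M [ 0.1  -0.16 -0.01] w0.004 j6 -76.2
[ 6.15039390e-07 -3.87006954e-06  1.90985547e-01]
```

```bash
python3 - <<'E'
from h import *
pos,rot=robot.read_position(),robot.read_tcp_rot()
for n in ('wrist','top','scene'):
    p,d=robot.grab_frame(n); cv2.imwrite(f"pics/{n}2.png",p[:,:,::-1])
    if n!='wrist':
        u,v=(195,155) if n=='top' else (220,145)
        cv2.imwrite(f"pics/{n}2c.png",cv2.resize(p[v:v+70,u:u+90,::-1],None,fx=6,fy=6,interpolation=cv2.INTER_CUBIC))
print(rot.round(3))
E
```

```text
[[-0.8 -0.6 -0. ]
 [-0.6  0.8 -0. ]
 [ 0.   0.  -1. ]]
```

View pics/wrist2.png

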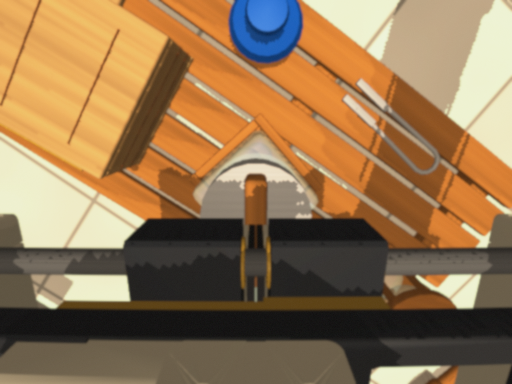

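View pics/scene2c.png

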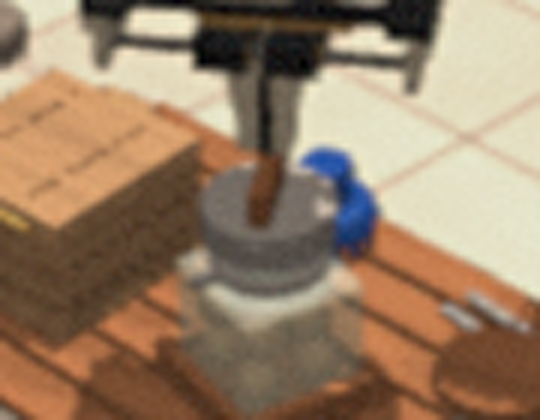

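View pics/top2c.png

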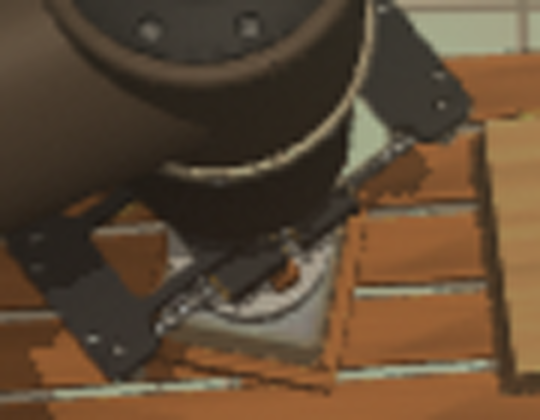

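```bash
python3 - <<'E'
from h import *
pos,rot=robot.read_position(),robot.read_tcp_rot(); print(pos,robot.read_qpos(),robot.read_grip_width())
for n in ('wrist','top','scene'):
    ci,M=pose(n,pos,rot)
    print(n,proj(ci,M,[pos,pos+[0,0,.019],pos+[0,0,.066],[*C,.2125]]).round(1).tolist())
for n,(u,v,w,h) in dict(wrist=(180,140,150,120),scene=(235,140,60,50)).items():
    p=cv2.imread(f"pics/{n}2.png")[v:v+h,u:u+w]
    k=5 if n=='wrist' else 12
    cv2.imwrite(f"pics/{n}2d.png",cv2.resize(p,None,fx=k,fy=k,interpolation=cv2.INTER_CUBIC))
E
```

```text
[0.55429109 0.02818163 0.19098323] [ 2.31274727e+01  9.38515261e+00 -1.48529470e+01 -5.12395445e-04
 -6.57648498e+01 -7.62291960e+01] 0.00555682916980404
wrist [[255.7, 219.0], [255.8, 229.2], [255.9, 266.2], [255.8, 230.8]]
top [[235.9, 193.6], [235.7, 192.3], [235.2, 189.0], [235.7, 192.1]]
scene [[264.3, 177.0], [264.2, 172.4], [264.0, 160.8], [264.2, 171.8]]
```

View pics/wrist2d.png

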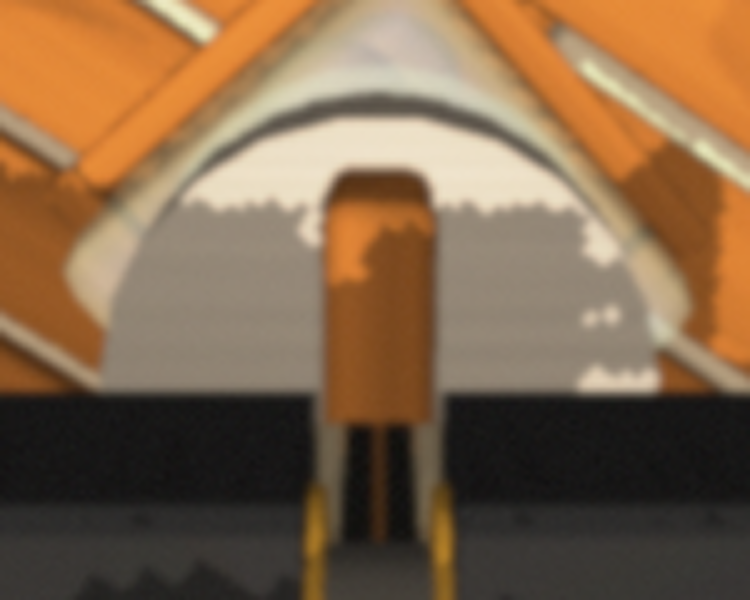

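View pics/scene2d.png

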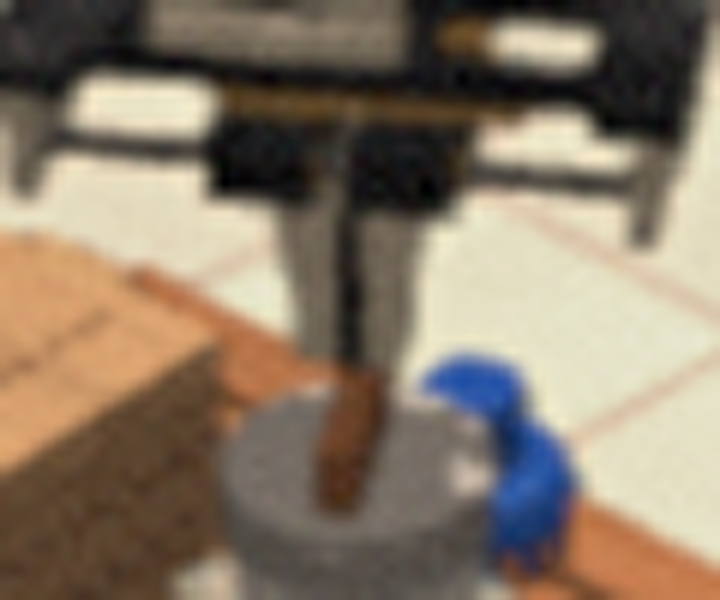

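```bash
python3 - <<'E'
from h import *
pos,rot=robot.read_position(),robot.read_tcp_rot()
p,d=robot.grab_frame('wrist'); ci,M=pose('wrist',pos,rot)
for row in (200,210,216,219,222,226,230,236):
    us=list(range(236,278,3)); o,r=ray(ci,M,[[u,row] for u in us])
    P=np.array([(rot.T@(o+rr*d[row,u]-pos))*1000 for u,rr in zip(us,r)])
    print(row,[f"{a[0]:.0f},{a[1]:.0f},{a[2]:.0f}" for a in P])
E
```

```text
200 ['13,-14,3', '13,-12,3', '13,-9,4', '19,-7,-20', '20,-5,-22', '20,-3,-21', '20,-1,-21', '20,1,-21', '20,3,-22', '20,4,-21', '20,6,-21', '13,9,4', '13,11,3', '13,13,3']
210 ['5,-14,4', '5,-12,4', '6,-10,3', '13,-7,-18', '14,-5,-22', '14,-3,-23', '13,-1,-21', '13,1,-21', '14,3,-22', '14,4,-22', '13,6,-20', '5,9,3', '6,11,2', '5,13,3']
216 ['1,-14,4', '1,-12,3', '1,-10,3', '9,-7,-20', '9,-5,-20', '10,-3,-21', '10,-1,-22', '9,1,-21', '10,3,-22', '9,4,-21', '9,6,-20', '1,9,3', '1,11,4', '1,13,3']
219 ['38,-6,-105', '38,-5,-106', '38,-4,-105', '7,-7,-20', '8,-5,-21', '8,-3,-21', '8,-1,-21', '8,1,-21', '8,3,-21', '8,4,-23', '7,6,-20', '38,4,-105', '38,5,-106', '38,6,-106']
222 ['38,-6,-108', '38,-5,-108', '38,-4,-108', '5,-7,-20', '6,-5,-22', '5,-3,-21', '6,-1,-22', '5,1,-21', '6,3,-21', '6,4,-21', '5,6,-19', '38,4,-109', '38,5,-108', '38,6,-108']
226 ['38,-6,-111', '38,-5,-112', '38,-4,-111', '10,-6,-40', '10,-4,-40', '9,-3,-37', '9,-1,-37', '9,1,-37', '9,2,-36', '10,4,-40', '10,6,-40', '37,4,-109', '38,5,-112', '38,6,-110']
230 ['37,-6,-113', '38,-5,-114', '36,-4,-111', '10,-6,-46', '10,-4,-46', '9,-3,-42', '9,-1,-42', '9,1,-42', '9,2,-42', '10,4,-46', '10,5,-46', '36,4,-110', '38,4,-115', '38,5,-114']
236 ['38,-5,-119', '38,-5,-118', '33,-4,-108', '10,-6,-53', '8,-4,-50', '9,-3,-51', '9,-1,-50', '9,1,-50', '8,2,-49', '9,4,-50', '10,5,-52', '33,4,-108', '38,4,-118', '38,5,-118']
```

The depth shows the shut fingers ending well above the bar top, so nothing is gripped. I'll raise the tool clear and measure where the fingertips really are.

```bash
python3 - <<'E'
from h import *
robot.servo_line([*C,.25],speed=.15); robot.dwell(.1); st()
pos,rot=robot.read_position(),robot.read_tcp_rot()
p,d=robot.grab_frame('scene'); ci,M=pose('scene')
print(proj(ci,M,[pos,pos+[0,0,.019],pos+[0,0,.036]]).round(1).tolist())
cv2.imwrite("pics/s3.png",cv2.resize(p[130:190,230:300,::-1],None,fx=11,fy=10,interpolation=cv2.INTER_NEAREST))
for row in range(144,178,2):
    us=list(range(256,274,2)); o,r=ray(ci,M,[[u,row] for u in us])
    P=np.array([(rot.T@(o+rr*d[row,u]-pos))*1000 for u,rr in zip(us,r)])
    print(row,[f"{a[0]:.0f},{a[1]:.0f},{a[2]:.0f}" for a in P])
p,d=robot.grab_frame('wrist');ci,M=pose('wrist',pos,rot)
cv2.imwrite("pics/w3.png",p[:,:,::-1])
for row in range(190,270,5):
    us=[245,250,255,260,265]; o,r=ray(ci,M,[[u,row] for u in us])
    P=np.array([(rot.T@(o+rr*d[row,u]-pos))*1000 for u,rr in zip(us,r)])
    print(row,[f"{a[0]:.0f},{a[1]:.0f},{a[2]:.0f}" for a in P])
E
```

```text
t7.31 z0.2490 F [-0.  -0.2 -0.3] M [ 0.08 -0.16  0.01] w0.007 j6 -76.2
[[264.2, 162.7], [264.1, 157.9], [264.1, 153.5]]
144 ['537,-135,250', '-11,-17,-77', '-8,-11,-76', '-9,-5,-77', '-8,2,-77', '-12,9,-80', '-10,15,-79', '-13,22,-82', '550,-60,251']
146 ['514,-131,247', '-8,-18,-68', '-11,-11,-70', '-11,-4,-71', '-14,3,-73', '-12,9,-72', '-13,16,-74', '524,-65,247', '524,-56,246']
148 ['500,-128,250', '495,-118,246', '-11,-11,-62', '1,-7,-56', '-8,1,-62', '-11,9,-64', '-7,15,-63', '510,-63,249', '509,-53,248']
150 ['487,-126,252', '483,-116,249', '-10,-11,-55', '-9,-5,-54', '-13,2,-57', '-10,8,-56', '-12,15,-58', '501,-62,255', '491,-50,248']
152 ['459,-121,246', '470,-113,252', '-10,-12,-47', '-12,-5,-49', '-11,2,-49', '-13,9,-50', '-7,14,-47', '476,-58,250', '476,-48,250']
154 ['448,-118,250', '447,-109,249', '-9,-12,-39', '-6,-6,-37', '-5,1,-37', '-12,9,-42', '-12,15,-43', '462,-55,253', '459,-45,250']
156 ['431,-115,250', '439,-107,254', '422,-95,242', '430,-87,247', '431,-78,247', '432,-69,246', '446,-62,254', '440,-52,250', '444,-43,251']
158 ['409,-111,247', '405,-101,243', '
[... 1651 characters left out ...]
8,60']
220 ['-23,-10,62', '-14,-5,37', '-14,-1,36', '-14,4,37', '-23,9,60']
225 ['10,-6,-39', '9,-3,-34', '-18,-1,36', '9,2,-34', '10,5,-38']
230 ['10,-6,-46', '9,-3,-42', '-23,-1,38', '9,2,-42', '10,5,-46']
235 ['10,-6,-53', '9,-3,-50', '-27,-1,35', '9,2,-50', '10,5,-52']
240 ['33,-3,-111', '9,-3,-57', '-32,-1,36', '9,2,-56', '7,5,-51']
245 ['32,-3,-112', '9,-3,-62', '-111,-1,198', '8,2,-60', '10,4,-64']
250 ['31,-3,-113', '31,-2,-113', '31,-0,-112', '31,1,-114', '31,3,-112']
255 ['31,-3,-116', '30,-2,-114', '30,-0,-115', '31,1,-115', '31,3,-115']
260 ['30,-3,-116', '30,-2,-116', '29,-0,-116', '30,1,-116', '29,2,-115']
265 ['28,-3,-116', '28,-2,-116', '29,-0,-117', '28,1,-116', '29,2,-117']
```

View pics/s3.png

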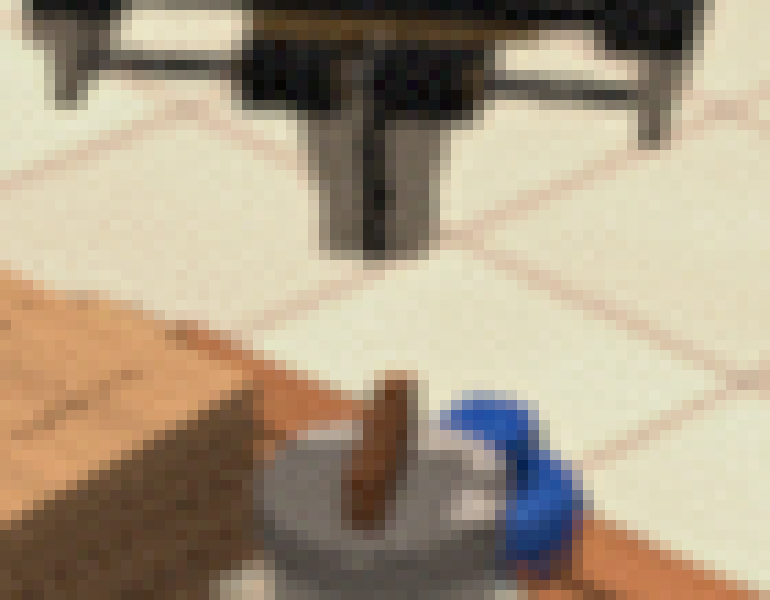

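View pics/w3.png

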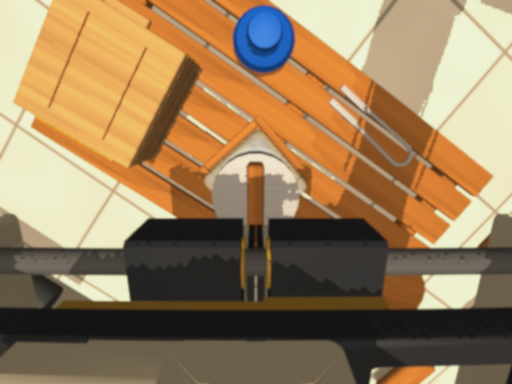

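In both the wrist and scene depth, the fingertips sit about 32 mm behind the stated TCP. The body is shifted by a similar amount. I'll pin this down at the opening I'll use.

```bash
cat > tip.py <<'E'
from h import *
def tip():
    pos,rot=robot.read_position(),robot.read_tcp_rot()
    p,d=robot.grab_frame('wrist');ci,M=pose('wrist',pos,rot)
    v,u=np.mgrid[150:300,150:360]; o,r=ray(ci,M,np.c_[u.ravel(),v.ravel()])
    P=(o+r*d[v.ravel(),u.ravel()][:,None]-pos)@rot*1000
    k=(P[:,2]<0)&(P[:,2]>-70)&(abs(P[:,0])<14)&(d[v.ravel(),u.ravel()]>0)
    Q=P[k]; print('n',len(Q),'z lowest',np.sort(Q[:,2])[-6:].round(1))
    low=Q[Q[:,2]>Q[:,2].max()-8]; print('y range low',np.percentile(low[:,1],[0,10,50,90,100]).round(1),'x',np.percentile(low[:,0],[5,95]).round(1))
E
python3 - <<'E'
from tip import *
tip()
robot.move_gripper(.45); st(); tip()
robot.move_gripper(.25); st(); tip()
E
```

```text
n 475 z lowest [-33.  -32.8 -32.7 -32.7 -32.6 -31.9]
y range low [-6.6 -3.9  0.7  3.6  6.2] x [ 8.5 10.3]
 t8.30 z0.2500 F [0.5 0.1 0.5] M [ 0.06 -0.15 -0.04] w0.449 j6 -76.2
n 1687 z lowest [-32.9 -32.8 -32.8 -32.6 -32.6 -32.2]
y range low [-35.9 -28.9 -19.9  28.   35.1] x [-1.6 10.4]
 t8.92 z0.2500 F [-0.5  0.  -0.5] M [ 0.09 -0.12 -0.04] w0.249 j6 -76.2
n 1235 z lowest [-33.1 -32.9 -32.9 -32.8 -32.5 -32.3]
y range low [-25.5 -19.8 -11.2  19.8  24.9] x [-1.  10.5]
```

```bash
python3 - <<'E'
from h import *
for z in (.19,.175,.165,.1585):
    robot.servo_line([*C,z],speed=.1); f=robot.read_force(); print(z,np.round(f,1))
    if f[2]>4 or np.hypot(f[0],f[1])>6: break
else:
    robot.move_gripper(0.0); st('grip'); print(robot.read_position())
E
```

```text
0.19 [0.4 0.4 0.7]
0.175 [ 0.1  0.7 -0.2]
0.165 [-0.1 -0.1  1. ]
0.1585 [ 0.5  0.3 -0.3]
grip t10.83 z0.1587 F [-0.2 -0.1  0.4] M [ 0.11 -0.2  -0.01] w0.156 j6 -76.2
[0.55444219 0.02822164 0.15870256]
```

The bar is gripped (width 0.156 = 13.7 mm) with no side force. Now turning backwards.

```bash
cat >> h.py <<'E'
def turn(frm,to,z0,z1,n,lim=.8):
    for i in range(1,n+1):
        a=frm+(to-frm)*i/n; z=z0+(z1-z0)*i/n
        q=robot.ik([*C,z],R(a+180)); robot.movej(q)
        f,m=robot.read_force(),robot.read_ft_torque()
        print('%.1f'%a,'t%.2f'%robot.read_t(),'F',np.round(f,1),'M',np.round(m,2),'j6 %.1f'%robot.read_qpos()[5])
        if abs(m[2])>lim or abs(f).max()>25: print('STOP'); return a
    return to
E
python3 - <<'E'
from h import *
turn(36.9,68.8,.1585,.1585,4)
st('turned')
robot.move_gripper(.25); st('open'); robot.dwell(.3)
p,d=robot.grab_frame('scene')
cv2.imwrite("pics/s4.png",cv2.resize(p[130:200,225:305,::-1],None,fx=8,fy=8,interpolation=cv2.INTER_CUBIC))
pos,rot=robot.read_position(),robot.read_tcp_rot()
p,d=robot.grab_frame('wrist');ci,M=pose('wrist',pos,rot); cv2.imwrite("pics/w4.png",p[:,:,::-1])
for row in (190,200,210):
    us=[215,225,255,285,295]; o,r=ray(ci,M,[[u,row] for u in us])
    print([np.round(o+rr*d[row,u],4)[2] for u,rr in zip(us,r)])
E
```

```text
44.9 t11.09 F [-0.1 -0.1  0.7] M [ 0.06 -0.12  0.08] j6 -68.4
52.8 t11.35 F [0.2 0.1 1.7] M [ 0.1  -0.09 -0.  ] j6 -60.6
60.8 t11.61 F [-0.6 -0.7  1.3] M [ 0.16 -0.09  0.06] j6 -52.7
68.8 t11.87 F [ 0.   0.4 -1.8] M [ 0.14 -0.01 -0.05] j6 -44.8
turned t11.87 z0.1581 F [ 0.   0.4 -1.8] M [ 0.14 -0.01 -0.05] w0.156 j6 -44.8
open t12.30 z0.1586 F [ 0.1 -0.3 -0.3] M [ 0.04 -0.04 -0.  ] w0.251 j6 -44.4
[np.float64(0.1801), np.float64(0.1791), np.float64(0.2028), np.float64(0.1794), np.float64(0.1801)]
[np.float64(0.1791), np.float64(0.1786), np.float64(0.2053), np.float64(0.1794), np.float64(0.1796)]
[np.float64(0.1797), np.float64(0.1799), np.float64(0.2048), np.float64(0.1801), np.float64(0.1806)]
```

View pics/s4.png

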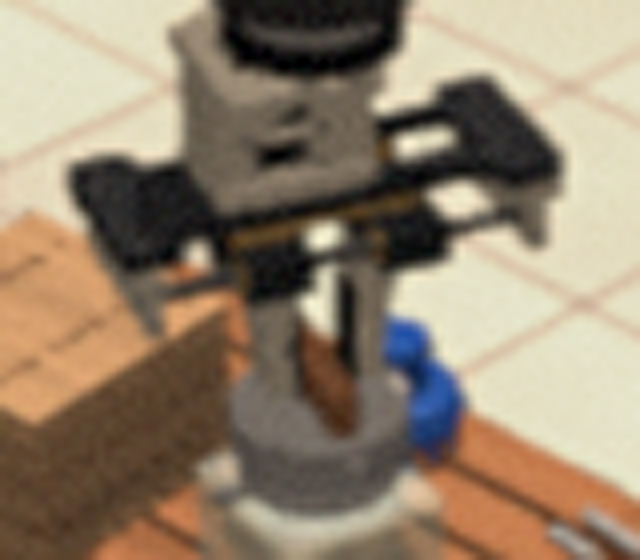

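View pics/w4.png

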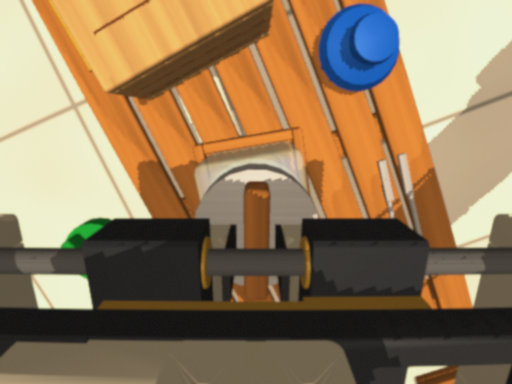

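The disc top reads 0.1797 across the view, so it dropped 8 mm and sits level. The bar top is at 0.2045. I'll regrip lower and turn clockwise.

```bash
python3 - <<'E'
from h import *
robot.servo_line([*C,.1505],speed=.05); st('down')
robot.move_gripper(0.0); st('grip')
a=turn(68.8,-5.2,.1505,.148,10,lim=.75)
if a==-5.2: a=turn(-5.2,-11.7,.148,.148,4,lim=.75)
robot.dwell(.2); st('end')
E
```

```text
down t13.01 z0.1499 F [0.1 0.  0.2] M [ 0.14 -0.08 -0.05] w0.250 j6 -44.3
grip t13.32 z0.1505 F [ 0.9  0.9 -0.6] M [ 0.05 -0.18 -0.02] w0.158 j6 -44.3
61.4 t13.57 F [ 0.3 -0.6  0.4] M [ 0.06 -0.1   0.02] j6 -51.5
54.0 t13.82 F [-0.6  0.4  1.9] M [ 0.08 -0.17 -0.07] j6 -58.8
46.6 t14.07 F [0.3 0.7 1.6] M [ 0.03 -0.24 -0.05] j6 -66.1
39.2 t14.32 F [0.4 0.1 1.5] M [ 0.08 -0.18 -0.08] j6 -73.5
31.8 t14.57 F [0.3 0.7 2.1] M [ 0.14 -0.22 -0.02] j6 -80.9
24.4 t14.82 F [ 0.1 -0.3  3.2] M [ 0.09 -0.16 -0.02] j6 -88.3
17.0 t15.07 F [ 0.  -0.7  3.3] M [ 0.02 -0.16 -0.05] j6 -95.7
9.6 t15.32 F [ 0.  -0.6  2.6] M [ 0.09 -0.2  -0.02] j6 -103.1
2.2 t15.57 F [-0.2 -0.1  3.5] M [ 0.09 -0.19 -0.12] j6 -110.5
-5.2 t15.82 F [-0.3 -0.7  3.5] M [-0.01 -0.21 -0.1 ] j6 -117.9
-6.8 t16.07 F [-0.4  0.5  3.5] M [ 0.07 -0.22  0.04] j6 -119.7
-8.4 t16.32 F [ 0.3 -0.9  2.8] M [-0.01 -0.27  0.03] j6 -121.4
-10.1 t16.57 F [ 1.  -0.2  3.1] M [ 0.06 -0.21 -0.  ] j6 -123.1
-11.7 t16.82 F [ 1.  -0.9  3.8] M [ 0.03 -0.2   0.03] j6 -124.8
end t17.02 z0.1480 F [1.3 0.2 3.9] M [ 0.07 -0.25  0.02] w0.160 j6 -124.8
```

```bash
python3 - <<'E'
from h import *
a=turn(-11.7,-17.7,.148,.148,6,lim=.45)
st('end')
pos,rot=robot.read_position(),robot.read_tcp_rot()
p,d=robot.grab_frame('wrist'); cv2.imwrite("pics/w5.png",p[:,:,::-1])
p,d=robot.grab_frame('scene')
cv2.imwrite("pics/s5.png",cv2.resize(p[130:200,225:305,::-1],None,fx=8,fy=8,interpolation=cv2.INTER_CUBIC))
E
```

```text
-12.7 t17.27 F [ 0.4 -0.4  2.8] M [ 0.02 -0.5   0.16] j6 -125.8
-13.7 t17.52 F [ 1.6 -0.5  2.9] M [-0.11 -0.63  0.45] j6 -126.8
-14.7 t17.77 F [ 0.9 -1.2  2.8] M [-0.1  -0.73  0.65] j6 -127.8
STOP
end t17.77 z0.1480 F [ 0.9 -1.2  2.8] M [-0.1  -0.73  0.65] w0.161 j6 -127.8
```

View pics/w5.png

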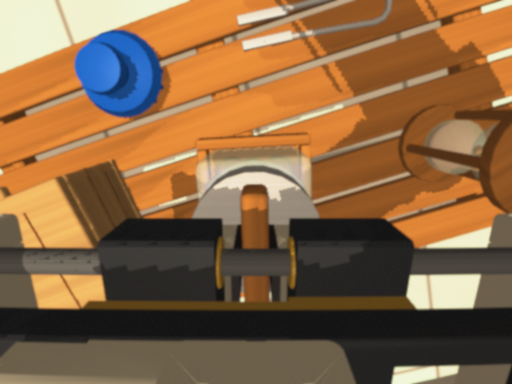

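View pics/s5.png

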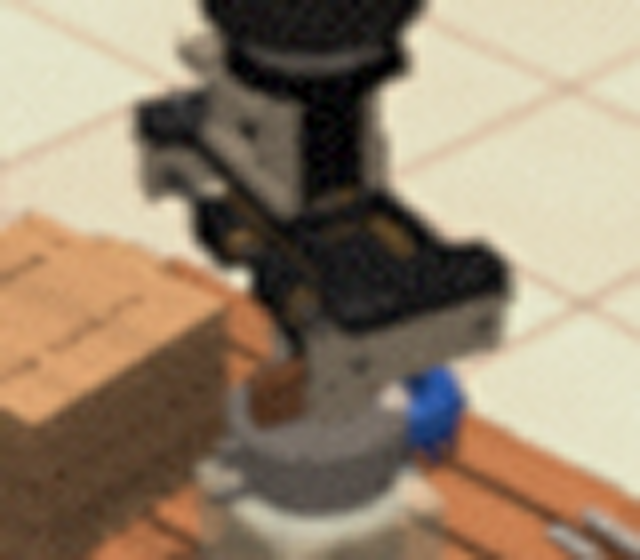

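The moment climbed sharply to 0.65 N m, so the stop is met. Releasing and checking.

```bash
python3 - <<'E'
from h import *
robot.move_gripper(.35); st('open')
robot.servo_line([*C,.23],speed=.12)
robot.goto([.60,.025,.30],R(180)); robot.dwell(.2); st('view')
pos,rot=robot.read_position(),robot.read_tcp_rot()
p,d=robot.grab_frame('wrist'); np.savez("pics/w6.npz",p=p,d=d,pos=pos,rot=rot)
cv2.imwrite("pics/w6c.png",cv2.resize(p[30:230,155:365,::-1],None,fx=3,fy=3,interpolation=cv2.INTER_CUBIC))
from m import meas
ci,M=meas('pics/w6.npz',.1895)
for u,v in ((230,140),(285,140),(258,165),(255,110),(258,138)):
    o,r=ray(ci,M,[[u,v]]); print(u,v,(o+r[0]*d[v,u]).round(4))
E
```

```text
open t18.43 z0.1479 F [-0.1  0.2  0.7] M [ 0.1  -0.17 -0.01] w0.346 j6 -127.8
view t19.89 z0.2987 F [ 0.4  0.3 -0.1] M [ 0.04 -0.17  0.02] w0.349 j6 -111.0
disc [0.55407119 0.02864707] axes mm [80.56152954 81.84511108] circle [0.5538 0.0286] 84.44647827148438
bar [0.55487621 0.02841194] size mm [12.83098755 64.18305054] ang -12.838819
230 140 [ 0.5544 -0.0016  0.1769]
285 140 [0.5543 0.0563 0.1783]
258 165 [0.5768 0.0278 0.2031]
255 110 [0.5239 0.0249 0.1761]
258 138 [0.5506 0.0278 0.2025]
```

View pics/w6c.png

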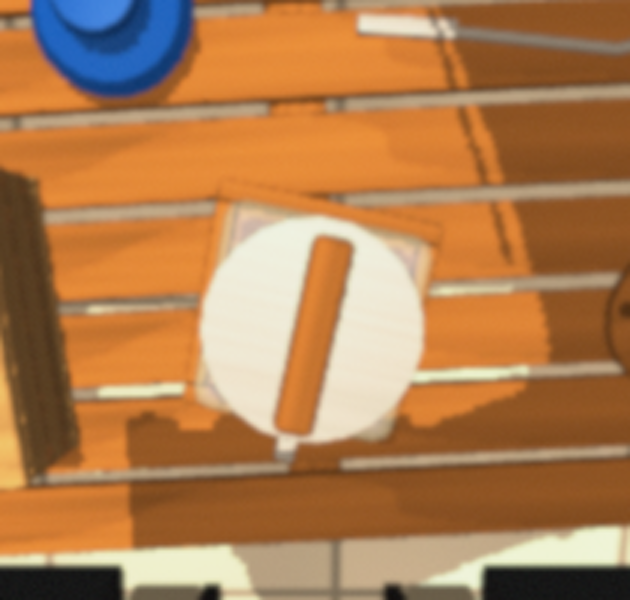

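```bash
python3 - <<'E'
from h import *
D=np.load('pics/w6.npz');p,d=D['p'],D['d'];ci,M=pose('wrist',D['pos'],D['rot'])
v,u=np.mgrid[95:185,215:305];u,v=u.ravel(),v.ravel();o,r=ray(ci,M,np.c_[u,v]);P=o+r*d[v,u][:,None]
k=(abs(P[:,2]-.177)<.004)&(np.hypot(P[:,0]-.5543,P[:,1]-.0284)<.036);Q=P[k]
A=np.c_[Q[:,:2]-[.5543,.0284],np.ones(len(Q))];c=np.linalg.lstsq(A,Q[:,2],rcond=None)[0];print('disc plane tilt deg',np.degrees(c[:2]),'z',c[2])
k=(abs(P[:,2]-.2025)<.004);print('bar top z',np.median(P[k,2]))
cv2.imwrite('pics/w6z.png',cv2.resize(p[165:195,235:270,::-1],None,fx=16,fy=16,interpolation=cv2.INTER_CUBIC))
# pred pixel of mark/pointer along -12.8
for a in (-11.7,-12.8):
    n=np.array([np.cos(np.radians(a)),np.sin(np.radians(a))]);print(a,proj(ci,M,[[*(np.array([.5548,.0284])+.046*n),.167],[*(np.array([.5548,.0284])+.053*n),.164]]))
E
```

```text
disc plane tilt deg [ 0.1455072  -0.06101145] z 0.17733617660709355
bar top z 0.202015450722406
-11.7 [[249.97185023 180.16483825]
 [248.81224486 185.48707689]]
-12.8 [[249.20490464 180.00294538]
 [247.94067146 185.30398302]]
```

View pics/w6z.png

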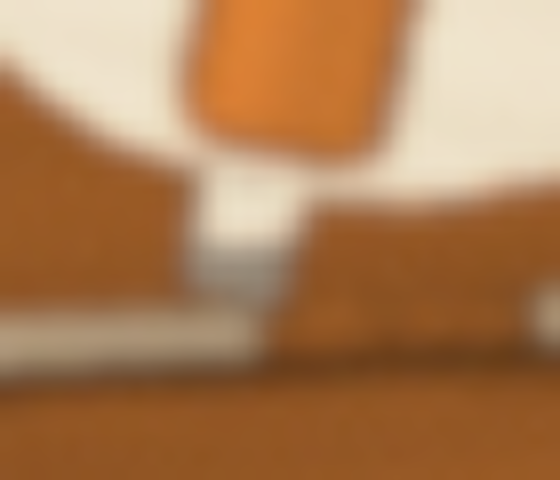

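The pointer tab at crop (250,210) stands directly over the grey nub at (240,275). The disc is level within 0.15° and the bar top is at 0.2020, which matches home. Handing in, with a last look round.

```bash
python3 - <<'E'
from h import *
p,d=robot.grab_frame('scene'); cv2.imwrite('pics/s7.png',p[:,:,::-1])
robot.job_done(); print(robot.read_t())
E
```

```text
the job is handed in; nothing more can be done
the job is handed in; nothing more can be done
```

View pics/s7.png

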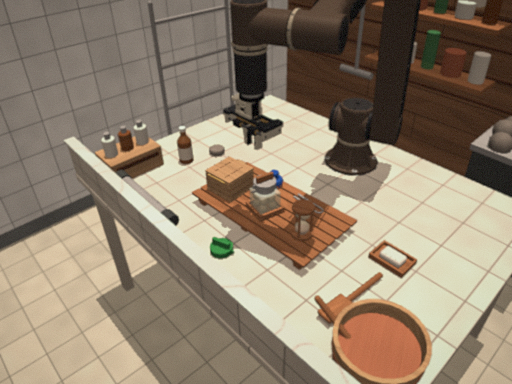

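The cap is fully home with its pointer over the mark, and I handed the job in at about 20 s of the 51 s allowed.

- **Turning back:** I gripped the bar and turned the cap counter-clockwise from about 49° to about 80° from the mark. When I let go, it dropped 8 mm and sat level (disc top at 0.1797).
- **Turning forward:** I regripped lower and turned it clockwise until the torque rose to 0.65 N m against the stop, then released and lifted clear.
- **Last checks:** The bar top reads 0.2020 m, the home height. The disc is level within about 0.15°. The enlarged wrist view shows the pointer directly over the nub. The last scene view shows the other objects where they were at the start, judged by eye.

Three things disagreed with what I expected:

- **Fingertips:** They sit about 32 mm behind the stated TCP, as seen in both the wrist and scene depth. My first closing therefore shut on air above the bar. It touched nothing, and I corrected for it.
- **Cap axis:** The top camera put the axis 1–2 mm from where the wrist camera did. I used the wrist value.
- **Mark direction:** I first measured the mark at −11.7°, but the bar ended at −12.8°. That is within measurement error.

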